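Zero the ring balance and hold its hood open

TASK

Get the covered ring balance ready for weighing: first, with the blue hood shut, turn the black tare knob until its yellow pointer stands at the red zero mark on the dial. Then lift the blue hood by its black bar and hold it half open at 45 degrees (the red mark on the steel arc), so that I can lay a ring on the pan; it falls shut by itself, so finish while still gripping the bar and keep holding. Leave the tare knob at zero and the ring, the sleeve and the cup beside the balance where they are.

Things in the scene. Friction and masses are not known exactly. Their poses are not given: they have to be found in the camera images.
- balance: balance fixed to the bench: grey base 196 (x) x 190 (y) mm, white open-topped chamber 170 x 170 mm, rim 69 mm above the bench, brass pan inside; round grey tare pod (104 mm wide, 40 mm high) at its left. Origin: centre of the base's underside, on the bench. Own axes: x from its front (robot side) to its hinge side, y to its left (towards the tare knob), z up
- tare_knob (a joint): angle of the tare knob: 0 when its yellow pointer stands at the red zero mark, which lies on the balance's left (own +y side of the dial); grows clockwise seen from above; stops at -0.5 and 1.6. It starts at 0.45 to 1.4, so it must be turned counter-clockwise seen from above. Stiff (0.05 N m), stays where it is left
- knob_grip (a point): point on the knob's upright axis at the height to grip, 74 mm above the bench. The grip is a black bar 50 mm long, 14 mm wide, 47 to 89 mm above the bench, over a round skirt 56 mm wide (top 48 mm above the bench). The bar lies along the pointer: at joint value q the pointer points along the balance's own +y turned by -q about z; it is the point's own +y
- hood (a joint): opening angle of the hood: 0 shut, 0.785 at 45 degrees; stop at 1.45. The hood (blue sheet-metal lid 174 x 178 mm, 7 mm thick, about 0.3 kg) falls shut from any angle when let go
- hood_bar (a point): black round bar 12 mm thick, the hood's handle, fixed near its front edge. Origin at the bar's middle; it lies along the balance's own y, 66 mm free between its two posts. Shut, its middle is 115 mm above the bench and 37 mm above the hood's top face, with free room under it between the posts. It can turn between flat fingers as the hood swings
- hinge_line (a point): middle of the hood's hinge line, at the balance's far side, 74 mm above the bench; the hinge runs along the balance's own y. Seen from here the shut hood's bar middle lies 140 mm towards own -x and 41 mm up, so it moves on an arc of 146 mm radius, up and away from the robot
- horn_ring: loose mottled brown horn ring lying in front of the balance, 74 mm wide, 14 mm high; bystander; origin centre of its underside
- bone_sleeve: loose bone-coloured sleeve standing in front of the balance to the left, 65 x 69 mm, 46 mm high; bystander; origin centre of its underside
- bone_cup: loose oval bone cup on a black foot standing at the balance's right, 53 x 75 mm, 111 mm high; bystander; origin centre of its underside
- arc_mark (a point): red 45-degree mark on a thin steel arc of 85 mm radius round the hinge line, standing at the balance's right side (99 mm to own -y of its middle), up to 162 mm above the bench, with a black tick each 15 degrees. The yellow strip along the hood's right edge points at the ticks

How it is judged:
On the way, in this order (a step that is already met when the one before it is completed fails the run):
1. with the hood shut, the tare knob's pointer stands at zero (within 5 degrees) (value of joint tare_knob between -0.0873 and 0.0873 rad and value of joint hood below 0.06 rad), for 0.3 s.
2. the hood is held by its bar at 45 degrees (within 5 degrees) (value of joint hood between 0.698 and 0.873 rad and contact force between the fingers and hood above 0.3 N and distance between the grasp point and hood_bar below 0.045 m), for 0.2 s.
At the end, for the whole second after the job is handed in: The hood is held still at 45 degrees, within 5 degrees, by the fingers gripping its bar (grasp point within 4.5 cm of the bar's middle), and the tare knob's pointer still stands within 5 degrees of zero (all of step 2 and velocity of joint hood between -0.1 and 0.1 rad/s and value of joint tare_knob between -0.0873 and 0.0873 rad); the arm keeps its last pose, push and grip.
It fails at once if the horn ring, the bone sleeve or the bone cup is moved more than 3 cm (distance of any of horn_ring, bone_sleeve, bone_cup from where it was at the start of the episode above 0.03 m).
It also fails if it takes over 48 s, if anything falls off the work surface, if the arm or the gripper's body presses on something with over 40 N, if the wrist force passes 120 N, or if a joint passes its speed limit or range.

ROBOT

A 6-joint arm with a two-finger parallel gripper is mounted at the origin on a cart in front of the work surface, level with it; the furniture and walls round the work are solid. World frame = base frame: x ahead of the robot, y to its left, z up, the work surface at z = 0. Lengths are in m, angles in rad, forces in N, time in s.
With the tool pointing down it reaches from about 0.425 to 0.95 m from the base axis. Payload 3.5 kg.
Tool frame: the origin (TCP) lies at the very end of the fingers, on their centre line; the grasp point (between the pads) lies 19 mm behind it (ctrl.grip_point_offset is the distance from the TCP to the grasp point, in m); z points along the fingers, y is the line along which they close (so a half turn about z gives the same grasp; the last joint's range is limited). The gripper opens to 85 mm and grips with 20 to 120 N. Pads are 22 mm wide; open, the fingers measure 114 mm over their backs; the gripper's body (76 mm by 85 mm) begins 54 mm behind the grasp point. The pads swing forward as they close: fully open they stand 13 mm farther back than shut.
Start: joints at [0.986, 0.286, 1.577, -0, 1.279, -0.15], TCP at [0.284, 0.612, 0.231] pointing down, gripper open.
Joint ranges: [-2.77, 2.77], [-0.9, 2.22], [0.21, 2.48], [-1.53, 4.67], [0.24, 2.81], [-2.84, 2.84]. Speed limits (rad/s): [2.79, 2.79, 3.14, 3.14, 3.14, 3.14].

INTERFACE

Orientations are given as a unit quaternion [x, y, z, w].
In Python, from plant import telemetry, vision, ctrl gives the robot as it stands.
- The arm moves only by the tool arm_command, never from a script. Its argument "series" is one flat list of numbers, 7 for each row, row after row: the shift along the tool's x, y, z in cm, then the turn, a rotation vector about the tool's x, y, z in degrees, then the closure, from 0 (fully open) to 1 (shut). A call has 1 to 10 rows; each row is the pose to reach, as a shift and turn from the pose commanded when the call began, along the tool's axes at that moment; what a row does not reach only later rows make up. A row lasts 1/12 s, in which the tool goes at most 41.7 mm and 7.16 degrees, less where a joint would pass 70% of its speed; a pose out of reach is approached as far as the arm can. A call with a gripper value outside its range is refused whole. The fingers move at their own pace and stop on an object; "force" is the grip in N (left out, the last holds). Time passes only in rows, so rows that repeat a pose let the fingers close. It gives the time, the measured TCP pose, the force, the opening and the grip force at its end, in the units of the state.
- telemetry.get_state(): the state, without advancing time (a new reading comes with each control period).
- vision.read_camera(name): name is "scene" or "top"; returns a dict with "color" (384x512x3 uint8, blue, green, red), "K" (3x3 intrinsics, pixels), "rvec" (rotation vector, rad) and "tvec" (3), from world to camera coordinates, as OpenCV has them. Camera axes: x right, y down, z forward; pixel columns grow to the right and rows downward; lengths in m; the calibration is good to about 2 mm. A picture is of the moment at which its call begins. There is no depth.
- ctrl.sign_off(): hands the job in; it is judged then, once.
The state is a dict: "time": time; "qpos": joint angles; "dq": joint speeds; "joint_efforts": joint torques, N m; "eef_pos": TCP position; "tcp_rot": TCP orientation; "contact_force": force on the tool from outside, world axes, zero at the start; "wrist_torque": the same for the moment, N m; "opening": opening from 0.0 (shut) to 1.0 (fully open); "finger_force": force on a finger pad.
Only numpy, scipy, OpenCV 4.12 (cv2) and the standard library are available. Lean on these libraries where they do the work, as an engineer would, in place of code of your own. Each camera call takes 0.05 s, during which the arm holds its last target. There are 200 camera calls.

## Working session

There is one attempt and no reset: what is moved stays moved. The work goes in short steps, Python scripts to look and compute and a tool call to move; the robot and the scene stay as the last step left them, time stands still between calls to the robot, and variables do not carry over. Pictures are saved under pics/ and viewed, at most 10 in all, crops included, and the job is handed in when it is done.

Besides the shell and the picture viewer there is one more tool, called after "Emit:" as a command line: name --argument value ..., lists and objects as JSON in quotes. arm_command: Moves the arm, as the interface text tells. Its arguments: {"type":"object","properties":{"series":{"type":"array","items":{"type":"number"}},"force":{"type":"number"}},"required":["series"]}

```bash
mkdir -p pics
cat > h.py <<'E'
import numpy as np, cv2
from plant import telemetry, vision, ctrl
from scipy.spatial.transform import Rotation as R
def cam(n):
    c=vision.read_camera(n); return c
def ray(c,uv):
    M=cv2.Rodrigues(np.array(c["rvec"],float))[0]; t=np.array(c["tvec"],float).ravel()
    d=M.T@np.linalg.inv(np.array(c["K"]))@np.array([uv[0],uv[1],1.]); return -M.T@t,d
def onz(c,uv,z):
    o,d=ray(c,uv); return o+d*(z-o[2])/d[2]
def proj(c,P):
    return cv2.projectPoints(np.array(P,float).reshape(-1,1,3),np.array(c["rvec"],float),np.array(c["tvec"],float),np.array(c["K"],float),None)[0].reshape(-1,2)
def rel(p,rot=None):
    s=telemetry.get_state(); r=R.from_quat(s["tcp_rot"]); return 100*r.inv().apply(np.array(p)-s["eef_pos"])
E
python3 - <<'E'
from h import *
a=cam("top");b=cam("scene")
cv2.imwrite("pics/t0.png",cv2.resize(a["color"],(800,600)));cv2.imwrite("pics/s0.png",cv2.resize(b["color"],(800,600)))
s=telemetry.get_state();print(s["eef_pos"],R.from_quat(s["tcp_rot"]).as_matrix().round(3),s["opening"],s["time"])
for c in(a,b):print(ray(c,(256,192)))
E
```

```text
[0.28399981 0.61170162 0.23006167] [[-0.907  0.421 -0.001]
 [ 0.421  0.907 -0.002]
 [ 0.    -0.002 -1.   ]] 1.0008700597335096 0.1
(array([ 0.38480737, -0.39983921,  0.93761793]), array([ 0.17242533, -0.00260815, -0.98505282]))
(array([0.1095067 , 0.25608753, 0.48049659]), array([ 0.47176015, -0.75021937, -0.46337071]))
```

View pics/t0.png

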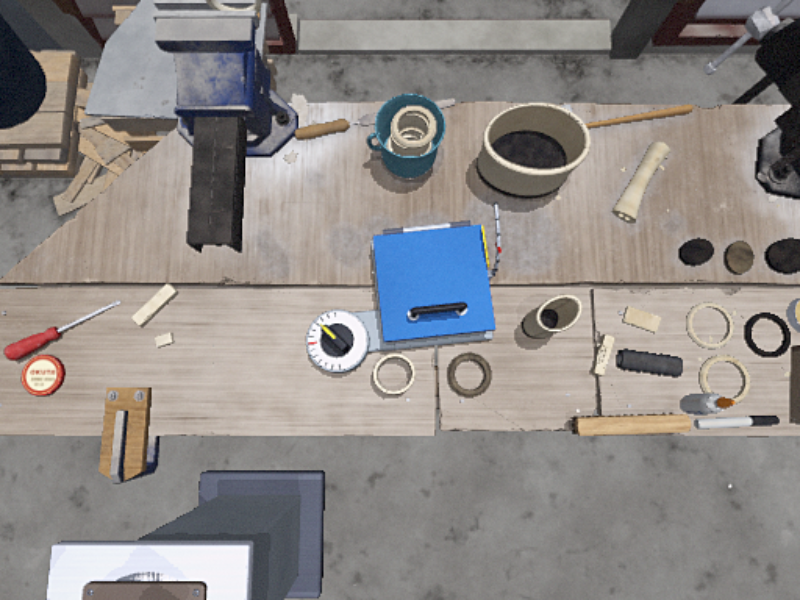

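View pics/s0.png

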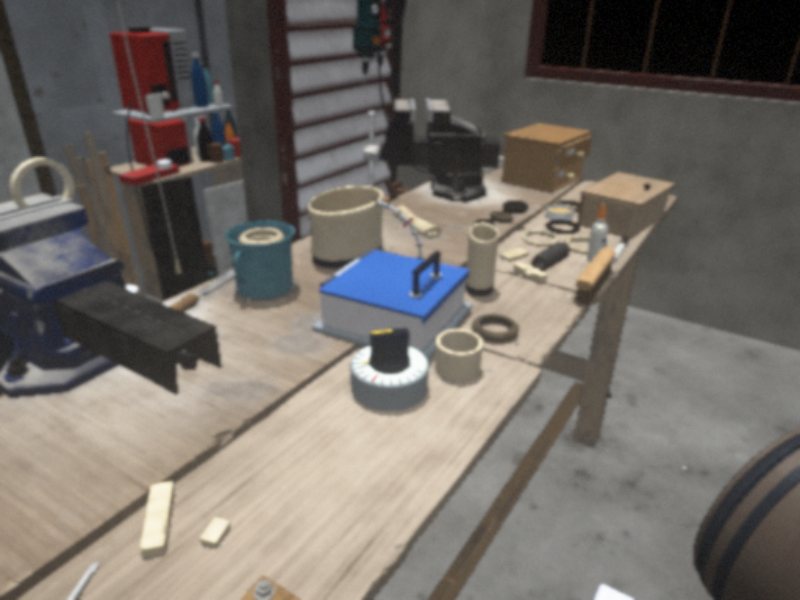

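The top view, in the 800x600 picture, shows the hood around (435,282) with its bar at (438,310). The knob is at (338,340) with its yellow pointer up-left at (328,330). The ring is at (470,375), the sleeve at (393,375) and the cup at (552,317). Next I'll measure them.

```bash
cat > m.py <<'E'
from h import *
a=cam("top");im=a["color"];hsv=cv2.cvtColor(im,cv2.COLOR_BGR2HSV)
def mask(lo,hi,box):
    m=cv2.inRange(hsv,lo,hi);z=np.zeros_like(m);x0,y0,x1,y1=box;z[y0:y1,x0:x1]=m[y0:y1,x0:x1];return z
# hood
m=mask((100,150,120),(125,255,255),(225,130,330,230))
c=max(cv2.findContours(m,0,2)[0],key=cv2.contourArea)
hull=cv2.convexHull(c)[:,0,:]
W=np.array([onz(a,p,.078)[:2] for p in hull],np.float32)
r=cv2.minAreaRect(W*1000);bp=cv2.boxPoints(r);print("hood rect",r);print(bp.round(0))
# yellow pointer
m=mask((20,120,120),(35,255,255),(195,195,240,240))
ys,xs=np.nonzero(m);P=np.array([onz(a,p,.089)[:2] for p in zip(xs,ys)])*1000
print("yel",len(P),P.mean(0),np.linalg.svd(P-P.mean(0))[2][0])
# red
m=mask((0,120,100),(8,255,255),(190,195,240,240))|mask((172,120,100),(180,255,255),(190,195,240,240))
ys,xs=np.nonzero(m);print("red",len(xs),[onz(a,p,.04)[:2].round(4) for p in zip(xs,ys)][:6])
# dial white
m=mask((0,0,170),(180,60,255),(190,190,242,242))
c=np.vstack([x for x in cv2.findContours(m,0,2)[0]]);h=cv2.convexHull(c)
W=np.array([onz(a,p,.04)[:2] for p in h[:,0,:]],np.float32)*1000
print("dial",cv2.minEnclosingCircle(W),cv2.fitEllipse(W))
# dark bars
for n,box,z in(("knob",(200,200,233,238),.089),("bar",(255,185,305,208),.118)):
    m=mask((0,0,0),(180,255,70),box);ys,xs=np.nonzero(m)
    P=np.array([onz(a,p,z)[:2] for p in zip(xs,ys)],np.float32)*1000
    print(n,len(P),P.mean(0),cv2.minAreaRect(P))
cv2.imwrite("pics/z.png",np.hstack([cv2.resize(im[185:245,190:250],(500,500),interpolation=2),cv2.resize(im[135:225,230:320],(300,500))]))
E
python3 m.py
```

```text
hood rect ((565.5930786132812, -454.5426940917969), (172.53762817382812, 177.24168395996094), 6.245631217956543)
[[ 470. -376.]
 [ 489. -552.]
 [ 661. -533.]
 [ 642. -357.]]
yel 29 [ 484.16161752 -289.45084267] [-0.66026822 -0.75102988]
red 4 [array([ 0.4717, -0.2539]), array([ 0.4717, -0.2564]), array([ 0.4717, -0.259 ]), array([ 0.4717, -0.2615])]
dial ((481.5775451660156, -296.31878662109375), 92.60013580322266) ((476.4474182128906, -295.56707763671875), (138.74903869628906, 296.8034973144531), 93.77349090576172)
knob 160 [ 466.653   -302.36298] ((459.6220397949219, -307.2000732421875), (77.47499084472656, 48.540950775146484), 15.546839714050293)
bar 131 [ 515.2503  -459.22736] ((514.7015991210938, -459.781005859375), (12.846461296081543, 83.76084899902344), 6.01421594619751)
```

View pics/z.png

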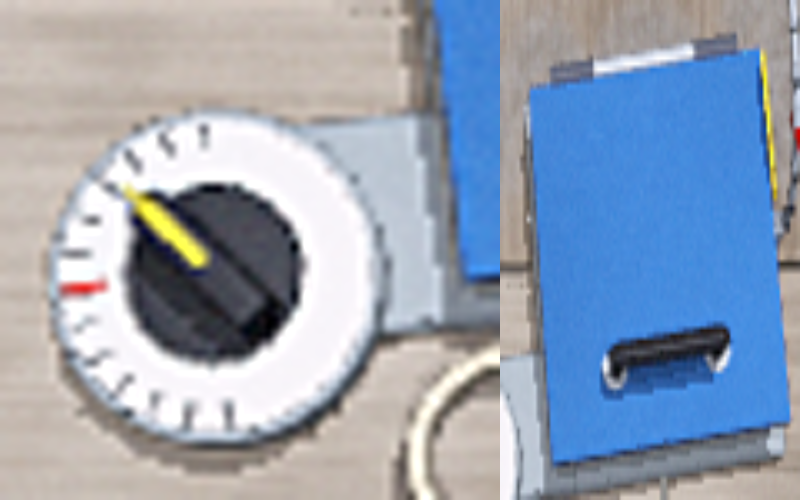

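The crop shows the pointer up-left of the red zero mark at (85,288), with the dial centre near (217,275). The hood yaw is about 6.2°, and the bar sits where the hinge geometry predicts. The pointer gives q of about 0.83 rad, which is in range. I'll work out the knob centre and the first moves.

```bash
cat >> h.py <<'E'
def go(p,yaw,lean=0):
    """shift cm, turn deg for TCP at p; tool y at world yaw deg, z down, lean = deg body away along tool y"""
    s=telemetry.get_state(); r0=R.from_quat(s["tcp_rot"]); c,n=np.cos(np.radians(yaw)),np.sin(np.radians(yaw))
    y=np.array([c,n,0]);z=np.array([0,0,-1.]);x=np.cross(y,z)
    T=R.from_matrix(np.c_[x,y,z])
    T=R.from_rotvec(np.radians(-lean)*x)*T if lean else T
    return (100*r0.inv().apply(np.array(p)-s["eef_pos"])).round(1),np.degrees((r0.inv()*T).as_rotvec()).round(1)
E
python3 - <<'E'
from h import *
a=cam("top");im=a["color"];hsv=cv2.cvtColor(im,cv2.COLOR_BGR2HSV)
print("crop dial",onz(a,(190+217/8.333,185+275/8.333),.04))
m=cv2.inRange(hsv,(0,0,165),(180,45,255));z=np.zeros_like(m);z[197:239,195:236]=m[197:239,195:236]
c=max(cv2.findContours(z,0,2)[0],key=cv2.contourArea);h=cv2.convexHull(c)[:,0,:]
W=np.array([onz(a,p,.04)[:2] for p in h],np.float32)*1000
print("dial",cv2.minEnclosingCircle(W),cv2.fitEllipse(W))
psi=np.radians(6.2);ex=np.array([np.cos(psi),np.sin(psi)]);ey=np.array([-ex[1],ex[0]])
for w in([.46,.25,.23],):print(go(w,28.5))
E
```

```text
crop dial [ 0.47429739 -0.29998025  0.04      ]
dial ((477.6261901855469, -296.20703125), 72.72140502929688) ((485.4120178222656, -289.07635498046875), (124.6792221069336, 144.94979858398438), 41.588340759277344)
(array([-31.2, -25.4,   0.1]), array([-0.1,  0. , 36.6]))
```

Emit:
arm_command --series '[-3.1,-2.5,0,0,0,3.7,0,-6.2,-5.1,0,0,0,7.3,0,-9.4,-7.6,0,0,0,11,0,-12.5,-10.2,0,0,0,14.6,0,-15.6,-12.7,0,0,0,18.3,0,-18.7,-15.2,0,0,0,22,0,-21.8,-17.8,0,0,0,25.6,0,-25,-20.3,0,0,0,29.3,0,-28.1,-22.9,0,0,0,33,0,-31.2,-25.4,0,0,0,36.6,0]'

```text
time: 1.03
eef_pos: [0.4606, 0.2485, 0.2313]
tcp_rot: [0.513, 0.859, 0.0, 0.0]
contact_force: [0.7, -0.5, -0.1]
opening: 0.999
finger_force: 0.0
```

Run:
```python
from h import *
print(telemetry.get_state()["eef_pos"]);print(go([.46,-.1,.23],-12))
```

```text
[0.46055416 0.24850089 0.23133499]
(array([-30.7, -16.6,   0.1]), array([ 0. , -0. , 40.3]))
```

Emit:
arm_command --series '[-3.1,-1.7,0,0,0,4,0,-6.1,-3.3,0,0,0,8,0,-9.2,-5,0,0,0,12,0,-12.3,-6.6,0,0,0,16,0,-15.4,-8.3,0,0,0,20,0,-18.4,-10,0,0,0,24,0,-21.5,-11.6,0,0,0,28,0,-24.6,-13.3,0,0,0,32,0,-27.6,-15,0,0,0,36,0,-30.7,-16.6,0,0,0,40,0]'

```text
time: 1.87
eef_pos: [0.4602, -0.1002, 0.2314]
tcp_rot: [0.776, 0.631, 0.0, 0.0]
contact_force: [0.6, -0.2, 0.3]
opening: 1.006
finger_force: 0.0
```

Run:
```python
from h import *
print(telemetry.get_state()["eef_pos"]);print(go([.4743,-.30,.15],-41.3));print(go([.4743,-.30,.055],-41.3))
```

```text
[ 0.46024233 -0.10017695  0.23138931]
(array([-19.3,   5.4,   8.1]), array([ 0. , -0. , 29.6]))
(array([-19.3,   5.4,  17.6]), array([ 0. , -0. , 29.6]))
```

Emit:
arm_command --series '[-3.2,0.9,1.5,0,0,5,0,-6.4,1.8,3,0,0,10,0,-9.6,2.7,4.5,0,0,15,0,-12.8,3.6,6,0,0,20,0,-16,4.5,7.5,0,0,25,0,-19.3,5.4,9,0,0,29.6,0,-19.3,5.4,10.5,0,0,29.6,0,-19.3,5.4,11,0,0,29.6,0,-19.3,5.4,11,0,0,29.6,0,-19.3,5.4,11,0,0,29.6,0]'

```text
time: 2.7
eef_pos: [0.4751, -0.2976, 0.1212]
tcp_rot: [0.91, 0.414, -0.0, -0.0]
contact_force: [-0.4, -0.1, 0.7]
opening: 1.001
finger_force: 0.0
```

Run:
```python
from h import *
print(telemetry.get_state()["eef_pos"]);print(go([.4743,-.30,.055],-41.3))
a=cam("top");b=cam("scene")
cv2.imwrite("pics/g.png",np.hstack([cv2.resize(a["color"][160:260,170:270],(400,400)),cv2.resize(b["color"][150:270,190:310],(400,400))]))
```

```text
[ 0.4750536  -0.29761958  0.12122234]
(array([-0.2,  0.1,  6.6]), array([-0.1, -0. ,  0.2]))
```

View pics/g.png

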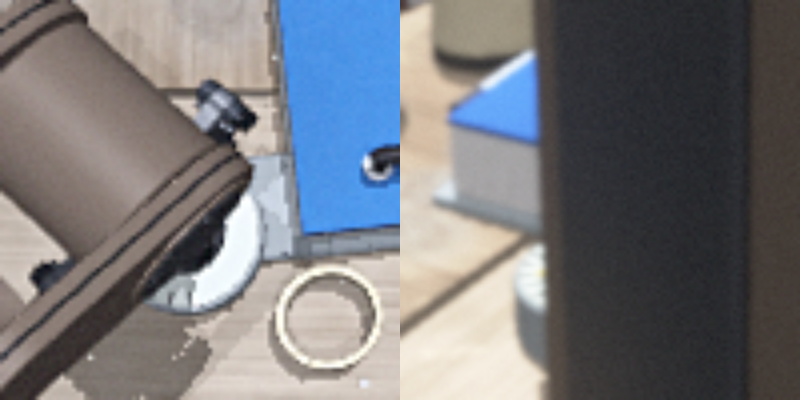

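The left half shows the fingers straddling the knob at (225,105) and (45,275), at right angles to the pointer. The arm hides the knob in the right half. I'll descend and grip.

Emit:
arm_command --series '[-0.2,0.1,2.5,0,0,0,0,-0.2,0.1,5,0,0,0,0,-0.2,0.1,6.5,0,0,0,0,-0.2,0.1,6.5,0,0,0,0,-0.2,0.1,6.5,0,0,0,0.5,-0.2,0.1,6.5,0,0,0,1,-0.2,0.1,6.5,0,0,0,1,-0.2,0.1,6.5,0,0,0,1,-0.2,0.1,6.5,0,0,0,1,-0.2,0.1,6.5,0,0,0,1]' --force 40

```text
time: 3.63
eef_pos: [0.4742, -0.3004, 0.0571]
tcp_rot: [0.91, 0.414, -0.001, -0.001]
contact_force: [-3.0, 0.9, 19.8]
opening: 0.153
finger_force: 44.0
```

Emit:
arm_command --series '[0,0,-0.2,0,0,0,1,0,0,-0.2,0,0,-5,1,0,0,-0.2,0,0,-10,1,0,0,-0.2,0,0,-15,1,0,0,-0.2,0,0,-20,1,0,0,-0.2,0,0,-25,1,0,0,-0.2,0,0,-30,1,0,0,-0.2,0,0,-35,1,0,0,-0.2,0,0,-40,1,0,0,-0.2,0,0,-44,1]'

```text
time: 4.47
eef_pos: [0.4755, -0.3008, 0.0574]
tcp_rot: [0.688, 0.726, 0.001, 0.002]
contact_force: [5.0, -1.3, -8.1]
opening: 0.154
finger_force: 40.0
```

Emit:
arm_command --series '[0,0,0,0,0,-3.3,1,0,0,0,0,0,-3.3,1,0,0,0,0,0,-3.3,1,0,0,0,0,0,-3.3,1,0,0,0,0,0,-3.3,0,0,0,0,0,0,-3.3,0,0,0,0,0,0,-3.3,0,0,0,0,0,0,-3.3,0]'

```text
time: 5.13
eef_pos: [0.4747, -0.3009, 0.0587]
tcp_rot: [0.668, 0.744, -0.0, 0.0]
contact_force: [-0.2, -0.0, -0.4]
opening: 0.718
finger_force: 0.0
```

Run:
```python
from h import *
s=telemetry.get_state();print(s["eef_pos"],R.from_quat(s["tcp_rot"]).as_matrix()[:,1],s["opening"],s["qpos"])
```

```text
[ 0.47472843 -0.30086974  0.05874901] [9.94179109e-01 1.07739715e-01 2.29395615e-04] 0.7183208929357123 [-7.45335945e-01  2.47628636e-01  1.97061983e+00 -1.38158342e-04
  9.22869080e-01 -8.53201790e-01]
```

Emit:
arm_command --series '[0,0,-1,0,0,0,0,0,0,-4,0,0,0,0,0,0,-8,0,0,0,0,0,0,-12,0,0,0,0,-4,0.6,-12.5,0,0,0,0,-8,1.2,-12.5,0,0,0,0,-12,1.8,-12.5,0,0,0,0,-16.1,2.3,-12.5,0,0,0,0,-16.1,2.3,-12.5,0,0,0,0,-16.1,2.3,-12.5,0,0,0,0]'

```text
time: 5.97
eef_pos: [0.5145, -0.4601, 0.1831]
tcp_rot: [0.669, 0.743, 0.0, -0.0]
contact_force: [0.1, 1.4, -0.0]
opening: 1.0
finger_force: 0.0
```

Run:
```python
from h import *
print(telemetry.get_state()["eef_pos"]);print(go([.515,-.4593,.10],6.2))
a=cam("top");b=cam("scene")
cv2.imwrite("pics/k.png",np.hstack([cv2.resize(a["color"][160:260,180:280],(400,400)),cv2.resize(b["color"][150:270,190:310],(400,400))]))
hsv=cv2.cvtColor(a["color"],cv2.COLOR_BGR2HSV);m=cv2.inRange(hsv,(20,120,120),(35,255,255));ys,xs=np.nonzero(m[195:240,190:240])
P=np.array([onz(a,p,.089)[:2] for p in zip(xs+190,ys+195)])*1000
print(len(P),P.mean(0),np.linalg.svd(P-P.mean(0))[2][0],P.mean(0)-[474.3,-300])
```

```text
[ 0.51448237 -0.46011992  0.18306786]
(array([0.1, 0.1, 8.3]), array([-0. , -0. , -0.1]))<stdin>:7: RuntimeWarning: Mean of empty slice.
  ret = ret.dtype.type(ret / rcount)
Traceback (most recent call last):
numpy.linalg.LinAlgError: 1-dimensional array given. Array must be at least two-dimensional
```

View pics/k.png

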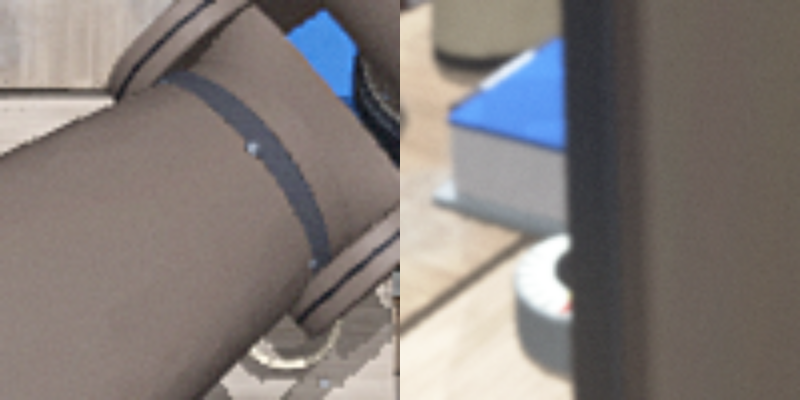

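The arm hides the pointer in both halves, so I'll move aside for one look at the knob before lifting the hood.

Emit:
arm_command --series '[-2,-1,-4,0,0,0,0,-5,-2.5,-6,0,0,0,0,-8.5,-4,-6,0,0,0,0,-12,-6,-6,0,0,0,0,-15,-8,-6,0,0,0,0,-18,-10,-6,0,0,0,0,-18,-12,-6,0,0,0,0,-18,-12,-6,0,0,0,0]'

```text
time: 6.73
eef_pos: [0.4114, -0.651, 0.2432]
tcp_rot: [0.669, 0.743, -0.0, -0.001]
contact_force: [-0.0, 0.9, 0.3]
opening: 1.0
finger_force: 0.0
```

Run:
```python
from h import *
print(telemetry.get_state()["eef_pos"]);print(go([.515,-.4593,.16],6.2),go([.515,-.4593,.10],6.2))
a=cam("top")
cv2.imwrite("pics/k2.png",np.hstack([cv2.resize(a["color"][185:245,190:250],(400,400),interpolation=2),cv2.resize(a["color"][130:270,200:340],(400,400))]))
hsv=cv2.cvtColor(a["color"],cv2.COLOR_BGR2HSV);m=cv2.inRange(hsv,(20,120,120),(35,255,255));ys,xs=np.nonzero(m[195:240,190:240])
if len(xs)>3:
 P=np.array([onz(a,p,.089)[:2] for p in zip(xs+190,ys+195)])*1000
 print(len(P),P.mean(0),np.linalg.svd(P-P.mean(0))[2][0],P.mean(0)-[474.3,-300])
```

```text
[ 0.4114171  -0.65098954  0.24320009]
(array([18. , 12.3,  8.3]), array([-0.1, -0.1, -0.2])) (array([18. , 12.3, 14.3]), array([-0.1, -0.1, -0.2]))
29 [ 474.41607249 -285.51309393] [ 0.21290043 -0.9770739 ] [ 0.11607249 14.48690607]
```

View pics/k2.png

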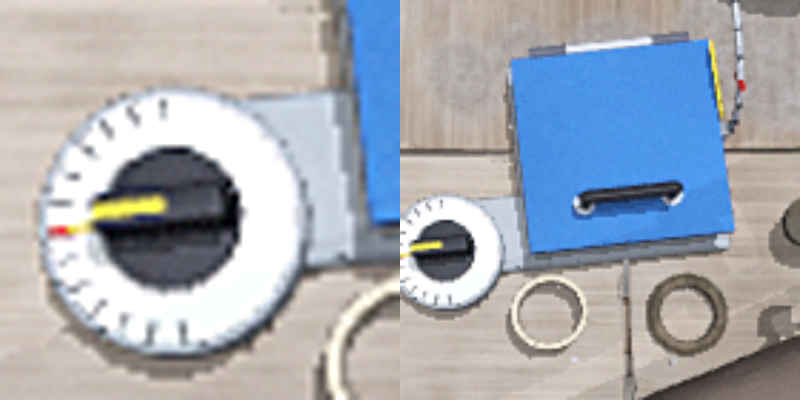

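The left crop shows the pointer's upper part from (95,210) to (163,205) and its skirt tip at (75,228). The tip meets the red mark at (58,231). The fit mixes the two heights, so I'll check each part at its own height.

Run:
```python
from h import *
a=cam("top");hsv=cv2.cvtColor(a["color"],cv2.COLOR_BGR2HSV);m=cv2.inRange(hsv,(20,100,100),(35,255,255))
ys,xs=np.nonzero(m[195:240,190:240]);xs+=190;ys+=195
top=xs>=204
c0=onz(a,(190+173/6.667,185+222/6.667),.04)[:2];print("dial c",c0)
for n,s,z in(("top",top,.089),("tip",~top,.049)):
    P=np.array([onz(a,p,z)[:2] for p in zip(xs[s],ys[s])]);print(n,len(P),(P.mean(0)-[.4743,-.30]).round(4))
    if n=="top":
        v=np.linalg.svd(P-P.mean(0))[2][0];v*=np.sign(v[1]);print("yaw",np.degrees(np.arctan2(-v[0],v[1])))
    else:
        d=P.mean(0)-[.4743,-.30];print("yaw",np.degrees(np.arctan2(-d[0],d[1])))
m=cv2.inRange(hsv,(0,100,100),(8,255,255))|cv2.inRange(hsv,(172,100,100),(180,255,255))
ys,xs=np.nonzero(m[195:240,190:240]);P=np.array([onz(a,p,.041)[:2] for p in zip(xs+190,ys+195)]);d=P.mean(0)-[.4743,-.30];print("red",len(P),d,np.degrees(np.arctan2(-d[0],d[1])))
```

```text
dial c [ 0.47353577 -0.29975943]
top 29 [0.0008 0.0125]
yaw 6.260050630301557
tip 4 [-0.0035  0.0358]
yaw 5.540699236471283
red 2 [-0.00270752  0.04469946] 3.466271233373547
```

The pointer's upper part reads 6.3° and its tip 5.5°, against the balance yaw of 6.2°, so the knob is at zero. Now the bar.

Emit:
arm_command --series '[4,2.7,0,0,0,0,0,7.5,5,1,0,0,0,0,11,7.5,2,0,0,0,0,14.5,10,4,0,0,0,0,18,12.3,6,0,0,0,0,18,12.3,8,0,0,0,0,18,12.3,11,0,0,0,0,18,12.3,13.5,0,0,0,0,18,12.3,14.3,0,0,0,0,18,12.3,14.3,0,0,0,0]'

```text
time: 7.67
eef_pos: [0.5176, -0.4546, 0.0978]
tcp_rot: [0.667, 0.745, 0.001, -0.003]
contact_force: [-0.6, -0.2, -0.6]
opening: 0.995
finger_force: 0.0
```

Emit:
arm_command --series '[0,0,0,0,0,0,0.5,0,0,0,0,0,0,1,0,0,0,0,0,0,1,0,0,0,0,0,0,1,0,0,0,0,0,0,1,0,0,0,0,0,0,1,0,0,0,0,0,0,1]' --force 40

```text
time: 8.25
eef_pos: [0.516, -0.4587, 0.1014]
tcp_rot: [0.668, 0.744, -0.002, -0.002]
contact_force: [-6.0, -0.0, 5.3]
opening: 0.123
finger_force: 39.0
```

Emit:
arm_command --series '[0,0.17,-0.6,0,0,0,1,0,0.4,-1.2,0,0,0,1,0,0.64,-1.79,0,0,0,1,0,0.91,-2.37,0,0,0,1,0,1.2,-2.93,0,0,0,1,0,1.52,-3.48,0,0,0,1,0,1.86,-4.02,0,0,0,1,0,2.23,-4.54,0,0,0,1,0,2.62,-5.05,0,0,0,1,0,3.03,-5.54,0,0,0,1]'

```text
time: 9.08
eef_pos: [0.5436, -0.4557, 0.1558]
tcp_rot: [0.668, 0.744, -0.003, -0.005]
contact_force: [-10.7, -1.0, 4.0]
opening: 0.12
finger_force: 38.9
```

Emit:
arm_command --series '[0,0.43,-0.47,0,0,0,1,0,0.88,-0.92,0,0,0,1,0,1.35,-1.35,0,0,0,1,0,1.84,-1.75,0,0,0,1,0,2.35,-2.14,0,0,0,1,0,2.87,-2.51,0,0,0,1,0,3.41,-2.85,0,0,0,1,0,3.96,-3.17,0,0,0,1,0,3.96,-3.17,0,0,0,1,0,3.96,-3.17,0,0,0,1]'

```text
time: 9.92
eef_pos: [0.5856, -0.4514, 0.1916]
tcp_rot: [0.668, 0.744, -0.002, -0.001]
contact_force: [-8.7, 2.5, 10.9]
opening: 0.117
finger_force: 40.5
```

Run:
```python
from h import *
s=telemetry.get_state();print(s["eef_pos"],R.from_quat(s["tcp_rot"]).as_matrix().round(3),s["contact_force"])
a=cam("top");b=cam("scene")
cv2.imwrite("pics/e.png",np.hstack([cv2.resize(a["color"][130:250,200:340],(467,400)),cv2.resize(b["color"][140:230,190:320],(330,400))]))
```

```text
[ 0.58559452 -0.45141781  0.19159128] [[-0.108  0.994 -0.004]
 [ 0.994  0.108 -0.002]
 [-0.001 -0.004 -1.   ]] [-8.70903863  2.51091571 10.85680682]
```

View pics/e.png

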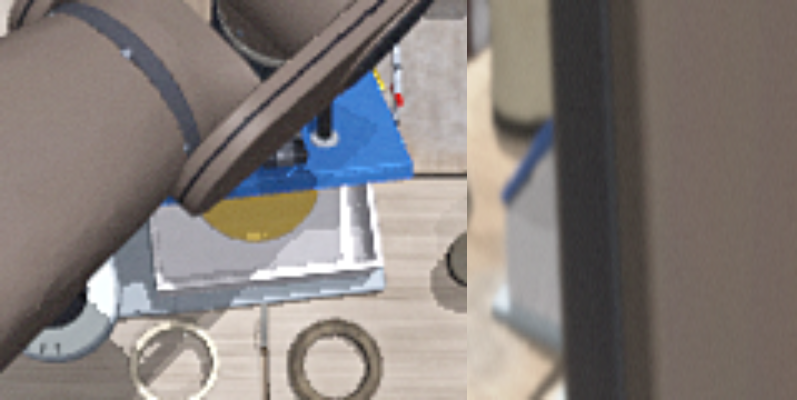

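The hood is open, with its right front corner at crop (412,175), and the ring and sleeve are where they were. I'll check the angle from that corner, using the ray's crossing with the hood's right side plane.

Run:
```python
from h import *
a=cam("top");p=np.radians(6.2);ex=np.array([np.cos(p),np.sin(p),0]);ey=np.array([-ex[1],ex[0],0])
H=np.array([.515,-.4593,.074])+.14*ex
m=cv2.inRange(cv2.cvtColor(a["color"],cv2.COLOR_BGR2HSV),(100,130,60),(125,255,255));m[:,:300]=0;m[:130]=0;m[240:]=0
c=max(cv2.findContours(m,0,2)[0],key=cv2.contourArea)[:,0,:]
for uv in(c[np.argmax(c[:,0])],c[np.argmax(c[:,0]+c[:,1])]):
    o,d=ray(a,uv);t=((H-.0885*ey-o)@ey)/(d@ey);q=o+t*d-H
    print(uv,q@ex,q[2],"r",np.hypot(q@ex,q[2]),"ang",np.degrees(np.arctan2(q[2],-(q@ex))))
for th in(40,45,50):
  for h in(.004,-.003):
    t=np.radians(th);P=H-.0885*ey+ex*(-.174*np.cos(t)+h*np.sin(t))+[0,0,.174*np.sin(t)+h*np.cos(t)];print(th,h,proj(a,P))
s=telemetry.get_state();print(s["time"],s["eef_pos"],s["finger_force"],np.abs(s["dq"]).max(),s["contact_force"])
```

```text
[323 182] -0.127845835821683 0.12165826610464665 r 0.17648028628867798 ang 43.579386167442415
[323 182] -0.127845835821683 0.12165826610464665 r 0.17648028628867798 ang 43.579386167442415
40 0.004 [[322.59537751 183.91469656]]
40 -0.003 [[322.42164226 186.4051373 ]]
45 0.004 [[322.8697913  178.13569118]]
45 -0.003 [[322.75813635 180.85396228]]
50 0.004 [[323.00371293 171.90297946]]
50 -0.003 [[322.95764763 174.82405099]]
10.0667 [ 0.58539239 -0.45146008  0.19150044] 40.47885060310364 0.0028204037316004616 [-9.09199935  1.95584552 10.06455605]
```

The corner gives about 44° and the arm's own travel gives about 45°. The grip is steady and the knob was untouched, so I'll hand in.

```bash
python3 -c "
from h import *
print(ctrl.sign_off())"
```

```text
the job is handed in; nothing more can be done
None
```

I turned the tare knob to zero with the hood shut. The arm is now holding the hood by its bar at about 44–45 degrees, and I handed the job in at about 10 s; the verdict wasn't shown.

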